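# Clear the tin and press open the bedside touch-latch cupboard

## Task

Gently push the little metal tin sideways along the table with your fingertips, without gripping, lifting or tipping it, until no part of it stands in front of the walnut cupboard. Then press the walnut cupboard's door at its brass dot until the touch latch gives, and back away so that its spring swings it ajar. Leave the cream cupboard shut and everything else where it stands.

Things in the scene. Friction and masses are not known exactly. Their poses are not given: they have to be found in the camera images.
- walnut: Walnut (dark brown) cupboard, fixed to the table on the robot's left or right, door towards the robot. 170 mm wide (y) and deep (x), 130 mm high. Origin: centre of the underside; own x axis points from door to back, z up. The door's front face (x = -90 mm) covers the whole front, up to the flat top. Behind the 14 mm door is a 9 mm gap for it to be pressed into.
- walnut_spot (a point): Brass dot (18 mm disc) on the front face of the walnut door, 22 mm below the top edge, 25 mm from the free edge; a brass strip on the door's top edge marks the same place. When shut it lies at (-91, -60, 108) mm in the cupboard's frame; it moves with the door. Press along the cupboard's +x: about 3 mm (4 to 5 N) trips the latch, a solid stop comes at 6 mm.
- walnut_door (a joint): Angle of the walnut door, rad: 0 shut and latched, negative pressed in (trips at -0.022, stop at -0.045), positive open. Vertical hinge at its +y side; opens towards the robot. Once tripped and let go, its spring swings it to 0.6 rad, where it stays, the free edge some 95 mm in front of where it was. It cannot be opened without the press and does not latch again.
- tin_center (a point): Centre (21 mm above the table at rest) of a round, loose bright metal tin with a lid and paper disc on top, 62 mm in diameter, 42 mm high, about 0.12 kg. It starts in front of the walnut door, its centre 75 to 95 mm before the door's face, in the way of the door. z axis up.
- tin: The same tin; origin at the centre of its underside.
- cream: The cream-painted cupboard on the other side, same build; to be left shut. 170 mm wide (y) and deep (x), 130 mm high. Origin: centre of the underside; own x axis points from door to back, z up. The door's front face (x = -90 mm) covers the whole front, up to the flat top. 
- cream_door (a joint): Angle of the cream door (steel dot) in rad, 0 shut; it has the same touch latch. To be left shut.
- mug: Black mug, 84 mm in diameter, 70 mm high, handle at its +y, standing 70 to 95 mm in front of the cream door (to its centre). Origin: centre of the underside. Leave it.
- clock: White alarm clock, 50 x 90 x 86 mm, left of the cupboards. Origin: centre of the underside. Leave it.
- tube: White cream tube standing on its blue cap, 46 mm wide, 140 mm high, between or just behind the cupboards. Origin: centre of the underside. Leave it.
- candle: Amber candle jar with brass lid, 72 mm in diameter, 75 mm high, right of the cupboards. Origin: centre of the underside. Leave it.
- book: Ochre book lying flat, 130 x 190 x 24 mm, at the left. Origin: centre of the underside. Leave it.
- dish: Blue bowl, 90 mm in diameter, 22 mm high, at the right. Origin: centre of the underside. Leave it.

How it is judged:
By the outcome, as a careful person would: the job done as asked, in the order asked, and still so for the second after the job is handed in, with the robot touching nothing.
It also fails if it takes over 59 s, if anything falls off the work surface, if the arm or the gripper's body presses on something with over 40 N, if the wrist force passes 120 N, or if a joint passes its speed limit or range.

## Robot

A 6-joint arm with a two-finger parallel gripper is mounted at the origin on the work surface. World frame = base frame: x ahead of the robot, y to its left, z up, the work surface at z = 0. Lengths are in m, angles in degrees, forces in N, time in s.
With the tool pointing down it reaches from about 0.4 to 0.825 m from the base axis. Payload 7 kg.
Tool frame: the origin (TCP) lies midway between the tips of the shut fingers; the grasp point (between the pads) lies 19 mm behind it; z points along the fingers, y is the line along which they close (so a half turn about z gives the same grasp; the last joint's range is limited). The gripper opens to 88 mm and grips with 3 to 60 N. Pads are 19 mm wide; open, the fingers measure 130 mm over their backs; the gripper's body (78 mm by 193 mm) begins 47 mm behind the grasp point.
Start: joints at [90.247, 20.546, 0.682, 0, -70.136, -16.507], TCP at [0.189, 0.648, 0.227] pointing down, gripper open.
Joint ranges: [-176.03, 176.03], [-82.01, 121.73], [-58.28, 71.71], [-173.87, 95.51], [-174.79, -0.11], [-173.66, 173.66]. Speed limits (degrees/s): [136.94, 136.94, 172.46, 180, 180, 180].

## Interface

Orientations are given as [roll, pitch, yaw] about the fixed x, y, z axes, in that order (R = Rz(yaw) Ry(pitch) Rx(roll)).
In Python, from plant import telemetry, viewer, workorder gives the robot as it stands. The module is installed in compiled form; this text tells all that it offers.
- The arm moves only by the tool carry_out, never from a script. Its argument "rows" is a list of rows, each a list of 6 numbers: the shift along the tool's x, y, z in m, then the turn, a rotation vector about the tool's x, y, z in rad. In form: [[tx, ty, tz, ax, ay, az], ...]. A call has 1 to 8 rows; each row is the pose to reach, as a shift and turn from the pose commanded when the call began, along the tool's axes at that moment; what a row does not reach only later rows make up. A row lasts 1/8 s, in which the tool goes at most 62.5 mm and 10.7 degrees, less where a joint would pass 70% of its speed; a pose out of reach is approached as far as the arm can. A call with a gripper value outside its range is refused whole. "grip" is the gripper's target within -1 to 1 (fully open at 1, half-way at 0, shut at -1), set as the call begins (left out, the last holds). The fingers move at their own pace and stop on an object; the grip force is fixed at half the most. Time passes only in rows, so rows that repeat a pose let the fingers close. It gives the time, the measured TCP pose, the force, the opening and the grip force at its end, in the units of the state.
- telemetry.get_obs(): the state, without advancing time (a new reading comes with each control period).
- viewer.snapshot(name): name is "scene" or "side" or "wrist"; returns the picture (384x512x3 uint8, red, green, blue); there is no depth.
- viewer.camera_info(name): a dict with "intrinsics" (3x3 intrinsics, pixels), "k1" (the pictures are not rectified: a ray, as slopes to the right and down, at radius r is drawn at 1 + k1 r^2 times it, then the intrinsics apply), "extrinsics" (4x4, takes a point from camera to world coordinates); the wrist camera has in their place "tool_from_camera" (4x4, takes a point from camera to tool coordinates, whose origin is the TCP and whose axes are the flange's). Camera axes: x right, y down, z forward; pixel columns grow to the right and rows downward; lengths in m; the calibration is good to about 2 mm. A picture is of the moment at which its call begins: read the wrist's pose just before it. camera_info takes no time and is no camera call.
- workorder.close_job(): hands the job in; it is judged then, once.
The state is a dict: "clock": time; "joint_pos": joint angles; "qvel": joint speeds; "tau": joint torques, N m; "tool_pos": TCP position; "orientation": TCP orientation; "force": force on the tool from outside, world axes, zero at the start; "moment": the same for the moment, N m; "opening": finger opening in m; "gripper_force": force on a finger pad.
Only numpy, scipy, OpenCV 4.12 (cv2) and the standard library are available. Lean on these libraries where they do the work, as an engineer would, in place of code of your own. Each camera call takes 0.05 s, during which the arm holds its last target. There are 200 camera calls.

## Working session

There is one attempt and no reset: what is moved stays moved. The work goes in short steps, Python scripts to look and compute and a tool call to move; the robot and the scene stay as the last step left them, time stands still between calls to the robot, and variables do not carry over. Pictures are saved under pics/ and viewed, at most 10 in all, crops included, and the job is handed in when it is done.

Besides the shell and the picture viewer there is one more tool, called after ">>>" as name(argument=value, ...) on one line, values as JSON. carry_out: Moves the arm, as the interface text tells. Its arguments: {"type":"object","properties":{"rows":{"type":"array"},"grip":{"type":"number"}},"required":["rows"]}

```bash
mkdir -p pics
cat > h.py <<'E'
import numpy as np, cv2
from scipy.spatial.transform import Rotation as R
from plant import telemetry, viewer, workorder
def tool():
    o=telemetry.get_obs(); T=np.eye(4); T[:3,:3]=R.from_euler('xyz',o['orientation'],degrees=True).as_matrix(); T[:3,3]=o['tool_pos']; return T
def cam(n):
    i=viewer.camera_info(n); K=np.array(i['intrinsics']); E=np.array(i['extrinsics']) if 'extrinsics' in i else tool()@np.array(i['tool_from_camera'])
    return K,float(i['k1']),E
def ray(n,u,v):
    K,k,E=cam(n); d=np.array([(u-K[0,2])/K[0,0],(v-K[1,2])/K[1,1]]); s=d.copy()
    for _ in range(30): s=d/(1+k*(s@s))
    return E[:3,3],E[:3,:3]@np.array([s[0],s[1],1])
def onz(n,u,v,z):
    o,d=ray(n,u,v); return o+d*(z-o[2])/d[2]
def proj(n,p):
    K,k,E=cam(n); q=E[:3,:3].T@(np.array(p)-E[:3,3]); s=q[:2]/q[2]; s=s*(1+k*(s@s)); return K[0,0]*s[0]+K[0,2],K[1,1]*s[1]+K[1,2]
def save(n,f,s=1.5):
    im=viewer.snapshot(n); cv2.imwrite('pics/'+f+'.raw.png',im[:,:,::-1]); cv2.imwrite('pics/'+f+'.png',cv2.resize(im[:,:,::-1],None,fx=s,fy=s,interpolation=cv2.INTER_CUBIC))
E
python3 - <<'E'
from h import *
o=telemetry.get_obs(); print(o)
for n in('scene','side'): save(n,n+'0'); print(n,cam(n)[2].round(3).tolist())
print(viewer.camera_info('wrist'))
E
```

```text
{'clock': 0.0, 'joint_pos': array([ 9.02462945e+01,  2.05909474e+01,  6.32614920e-01, -2.06118426e-02,
       -7.01388119e+01, -1.65057395e+01]), 'qvel': array([ 0.03952549, -0.03369937,  0.00431764, -0.01058021,  0.0376539 ,
        0.0307225 ]), 'tau': array([-2.94898982e-04, -5.82719994e+01,  2.93051541e+01,  6.99695393e+00,
        6.97085430e-03, -1.56166111e-04]), 'tool_pos': array([0.1888905 , 0.6474891 , 0.22561788]), 'orientation': array([ 1.79901353e+02, -9.02462132e-03, -1.62664564e+01]), 'force': array([-0.84162794,  0.37087473, -0.48909548]), 'moment': array([ 0.04679701,  0.02665206, -0.01973976]), 'gripper_force': 0.0, 'opening': 0.08754726511278405}
scene [[0.87, 0.436, -0.231, 0.829], [0.494, -0.763, 0.418, -0.55], [0.006, -0.477, -0.879, 1.097], [0.0, 0.0, 0.0, 1.0]]
side [[0.803, -0.428, 0.414, -0.047], [-0.595, -0.599, 0.536, -0.836], [0.018, -0.677, -0.736, 1.141], [0.0, 0.0, 0.0, 1.0]]
{'intrinsics': array([[298.98473931,   0.        , 253.64523561],
       [  0.        , 298.98473931, 193.06861325],
       [  0.        ,   0.        ,   1.        ]]), 'k1': -0.014451245143848504, 'tool_from_camera': array([[ 1.28407862e-03, -9.55136395e-01, -2.96163499e-01,
         8.14797801e-02],
       [ 9.99998968e-01,  1.41722971e-03, -2.34905321e-04,
        -9.23223016e-05],
       [ 6.44098331e-04, -2.96162892e-01,  9.55137229e-01,
        -1.58877074e-01],
       [ 0.00000000e+00,  0.00000000e+00,  0.00000000e+00,
         1.00000000e+00]])}
```

View pics/scene0.png

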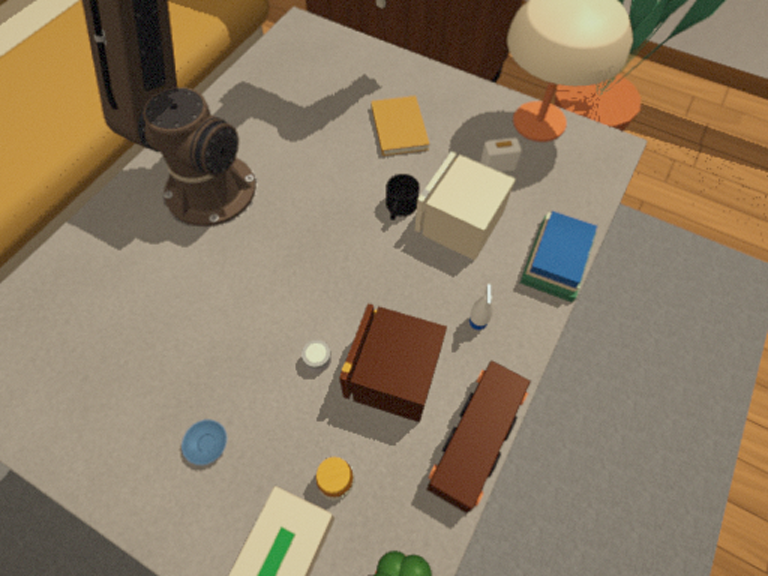

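View pics/side0.png

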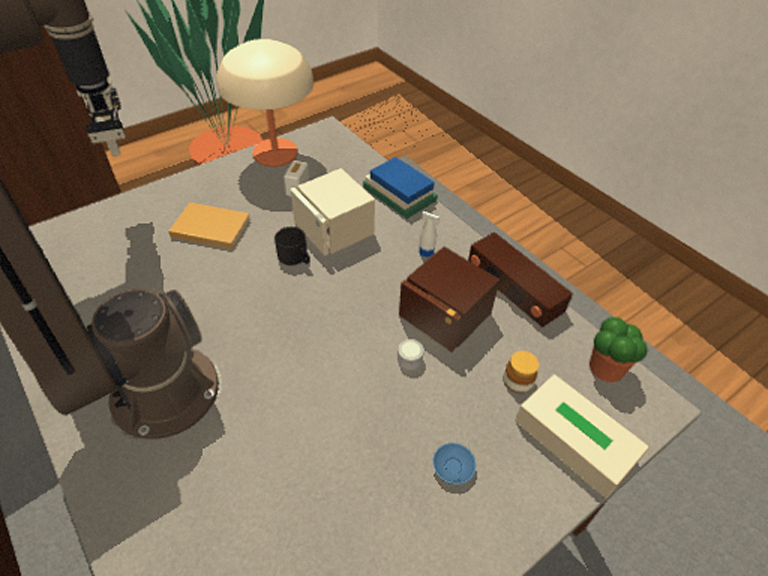

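The walnut cupboard is on the right (scene about (395,360), side about (450,295)). The tin's top is at scene (316,353) and side (410,350). I'll enlarge that region to get exact pixels.

Run:
```python
import cv2,numpy as np
a=cv2.imread('pics/scene0.raw.png')[195:295,190:310]; b=cv2.imread('pics/side0.raw.png')[155:255,250:370]
f=lambda x:cv2.resize(x,None,fx=5,fy=5,interpolation=cv2.INTER_CUBIC)
c=np.vstack([f(a)]);d=f(b)
cv2.imwrite('pics/crop0.png',cv2.resize(np.hstack([c[:,:],d]),(1200,500))[:, :][:,:] if 0 else cv2.resize(np.hstack([c,d]),(800,333)))
cv2.imwrite('pics/ca.png',c);cv2.imwrite('pics/cb.png',d)
```

```text
(no output)
```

View pics/ca.png

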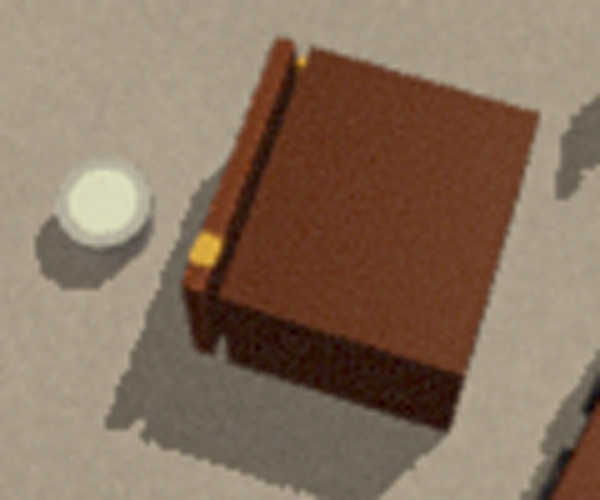

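View pics/cb.png

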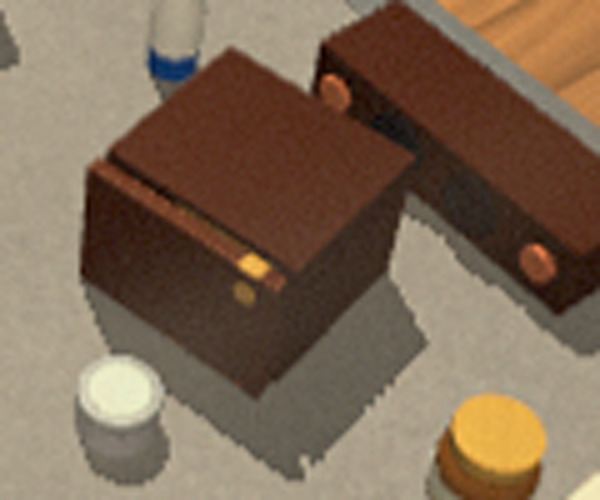

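Run:
```python
from h import *
S=lambda u,v:(190+(u-2)/5,195+(v-2)/5); D=lambda u,v:(250+(u-2)/5,155+(v-2)/5)
P={}
for n,f,pts in(('scene',S,dict(FL=(276,38,.13),FR=(184,287,.13),BL=(539,113,.13),BR=(464,374,.13),tin=(103,202,.042))),
 ('side',D,dict(FL=(92,163,.13),FR=(275,290,.13),BL=(235,48,.13),BR=(414,158,.13),tin=(120,388,.042),dotz108=(245,293,.108),cand=(492,434,.075)))):
  print(n)
  for k,(u,v,z) in pts.items(): P[n,k]=onz(n,*f(u,v),z)[:2]; print(k,P[n,k].round(4))
for n in('scene','side'):
  q={k:P[n,k] for k in('FL','FR','BL','BR')}
  w=np.linalg.norm
  print(n,'w',w(q['FL']-q['FR']),w(q['BL']-q['BR']),'d',w(q['FL']-q['BL']),w(q['FR']-q['BR']),'yaw',[np.degrees(np.arctan2(*v[::-1])) for v in(q['BL']-q['FL'],q['BR']-q['FR'])],[np.degrees(np.arctan2(-v[0],v[1])) for v in(q['FL']-q['FR'],q['BL']-q['BR'])])
for n,c,z in(('scene',(334/1.5,475/1.5),.075),('scene',(204/1.5,440/1.5),.022),('side',(455/1.5,458/1.5),.022),('scene',(403/1.5,182/1.5),.07)): print(n,onz(n,*c,z).round(3))
```

```text
scene
FL [ 0.5642 -0.1399]
FR [ 0.5995 -0.3043]
BL [ 0.7284 -0.1046]
BR [ 0.7629 -0.2695]
tin [ 0.5034 -0.2595]
side
FL [ 0.5667 -0.14  ]
FR [ 0.5955 -0.3041]
BL [ 0.729  -0.1101]
BR [ 0.7592 -0.2716]
tin [ 0.5031 -0.2598]
dotz108 [ 0.5908 -0.2823]
cand [ 0.6661 -0.4524]
scene w 0.1681825977731569 0.16849906839604864 d 0.16786379302492627 0.16701874443765144 yaw [np.float64(12.12672255300112), np.float64(12.01897472723895)] [np.float64(12.108898727779366), np.float64(11.82148324439734)]
side w 0.16659294073689823 0.16430944902772907 d 0.1650260624391942 0.1668577502809347 yaw [np.float64(10.432772438610154), np.float64(11.215176836682955)] [np.float64(9.961480039548743), np.float64(10.588232518398419)]
scene [ 0.676 -0.454  0.075]
scene [ 0.406 -0.521  0.022]
side [ 0.415 -0.518  0.022]
scene [0.454 0.223 0.07 ]
```

Both views agree to a few mm: the sizes come out at 165–168 mm, and the dot lands within 3 mm of where the model predicts it.
- **Cupboard:** front face centre is about (0.5815, -0.222), yaw about 11.5°.
- **Tin:** (0.503, -0.260), which is 84 mm in front of the door and 21 mm toward the free edge.

I'll push the tin toward the free-edge side (-y), to about y = -140 mm in the cupboard frame. That clears both the candle and the dish.

```bash
cat >> h.py <<'E'
Y=11.5; F=np.array([.5815,-.222])
ex=np.array([np.cos(np.radians(Y)),np.sin(np.radians(Y))]); ey=np.array([-ex[1],ex[0]])
def W(x,y,z): return np.r_[F+x*ex+y*ey,z]   # x from door face
def C(p): d=np.array(p)[:2]-F; return np.r_[d@ex,d@ey]
def down(yaw): return R.from_euler('xyz',[180,0,yaw],degrees=True).as_matrix()
def row(p,Rm,T=None):
    T=tool() if T is None else T
    return np.r_[T[:3,:3].T@(np.array(p)-T[:3,3]),R.from_matrix(T[:3,:3].T@Rm).as_rotvec()].round(4).tolist()
def mk(p,Rm): T=np.eye(4);T[:3,:3]=Rm;T[:3,3]=p;return T
E
python3 - <<'E'
from h import *
A=mk([.55,.2,.3],down(-92)); B=mk(W(-.084,.06,.2),down(-168.5))
print(row(A[:3,3],A[:3,:3])); print(row(B[:3,3],B[:3,:3],A)); print(B[:3,3])
E
```

```text
[0.472, 0.3286, -0.0737, 0.0012, -0.0011, 1.3218]
[0.3819, 0.0495, 0.1, 0.0, -0.0, 1.3352]
[ 0.48722425 -0.17995142  0.2       ]
```

>>> carry_out(rows=[[0.05,0.03,-0.07,0,0,0.17],[0.47,0.33,-0.074,0,0,1.32],[0.47,0.33,-0.074,0,0,1.32],[0.47,0.33,-0.074,0,0,1.32],[0.47,0.33,-0.074,0,0,1.32],[0.47,0.33,-0.074,0,0,1.32],[0.47,0.33,-0.074,0,0,1.32],[0.47,0.33,-0.074,0,0,1.32]], grip=-1)

```text
clock: 1.1
tool_pos: [0.4881, 0.2741, 0.2959]
orientation: [180.0, 0.0, -92.1]
force: [1.2, 1.0, 0.1]
opening: 0.0129
gripper_force: 0.0
```

Run:
```python
from h import *
o=telemetry.get_obs(); print(o['clock'],o['tool_pos'],o['orientation'],o['joint_pos'])
print(row(W(-.084,.06,.2),down(-168.5)))
```

```text
1.1 [0.48811258 0.27413085 0.29585049] [ 1.79991796e+02  7.58152267e-04 -9.20563567e+01] [ 4.93500975e+01  7.50280871e+00 -7.66952270e+00 -7.13379896e-03
 -7.48321939e+01 -5.14045873e+01]
[0.4538, -0.0154, 0.0958, 0.0001, -0.0001, 1.3342]
```

>>> carry_out(rows=[[0.453,-0.015,0.03,0,0,1.334],[0.453,-0.015,0.03,0,0,1.334],[0.453,-0.015,0.03,0,0,1.334],[0.453,-0.015,0.03,0,0,1.334],[0.453,-0.015,0.03,0,0,1.334],[0.453,-0.015,0.03,0,0,1.334],[0.453,-0.015,0.03,0,0,1.334],[0.453,-0.015,0.095,0,0,1.334]])

```text
clock: 2.1
tool_pos: [0.4897, -0.1794, 0.2089]
orientation: [-179.8, 0.4, -168.7]
force: [2.3, 0.6, -2.6]
opening: 0.0
gripper_force: 0.0
```

Run:
```python
from h import *
o=telemetry.get_obs(); print(o['clock'],o['tool_pos'],o['orientation'],o['joint_pos'],o['opening'])
print(row(W(-.084,.06,.015),down(-168.5)))
save('side','side1')
```

```text
2.1 [ 0.48972618 -0.17941274  0.20886012] [-179.8393546     0.43140391 -168.67095601] [  1.52228671   6.51885645 -20.40301717   0.09551529 -62.62569721
 -80.23743071] 2.7432335105959777e-05
[0.004, 0.0005, 0.1938, -0.0028, 0.0075, -0.003]
```

View pics/side1.png

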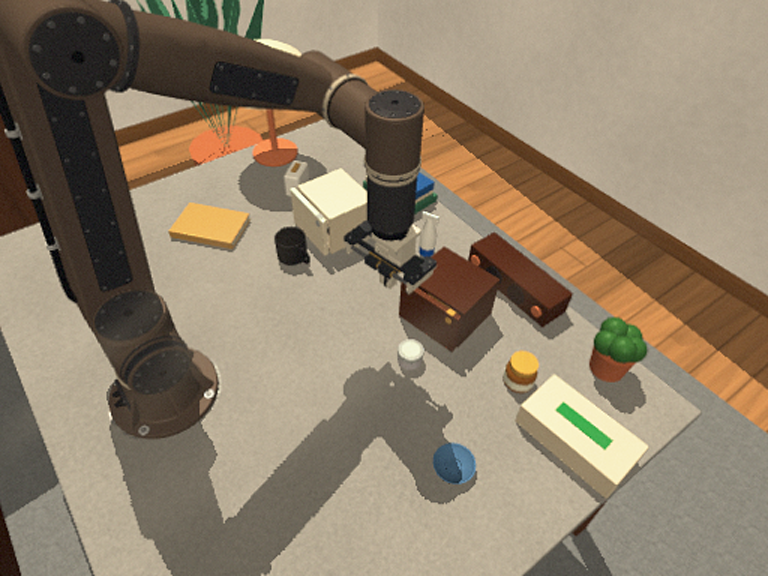

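The gripper sits above the table beside the door, with its long body axis parallel to the door face. The tin is untouched at (410,350). Now I'll descend.

>>> carry_out(rows=[[0.004,0,0.05,0,0.007,-0.003],[0.004,0,0.1,0,0.007,-0.003],[0.004,0,0.14,0,0.007,-0.003],[0.004,0,0.165,0,0.007,-0.003],[0.004,0,0.18,0,0.007,-0.003],[0.004,0,0.19,0,0.007,-0.003],[0.004,0,0.192,0,0.007,-0.003],[0.004,0,0.192,0,0.007,-0.003]])

```text
clock: 3.15
tool_pos: [0.484, -0.1767, 0.0149]
orientation: [-180.0, -0.3, -168.1]
force: [-0.0, -0.7, 0.1]
opening: 0.0005
gripper_force: 0.0
```

Run:
```python
from h import *
o=telemetry.get_obs(); print(o['clock'],o['tool_pos'],o['orientation'],C(o['tool_pos']),o['force'])
print(row(W(-.084,-.085,.015),down(-168.5)))
```

```text
3.15 [ 0.48397177 -0.17669776  0.01493581] [-179.98593325   -0.34796316 -168.14331914] [-0.08653851  0.06383679] [-0.03797251 -0.6952562   0.07099705]
[-0.0016, -0.1488, -0.0, -0.0003, -0.0061, 0.0062]
```

>>> carry_out(rows=[[-0.002,-0.01,0,0,-0.006,0.006],[-0.002,-0.02,0,0,-0.006,0.006],[-0.002,-0.026,0,0,-0.006,0.006],[-0.002,-0.031,0,0,-0.006,0.006],[-0.002,-0.036,0,0,-0.006,0.006],[-0.002,-0.041,0,0,-0.006,0.006],[-0.002,-0.046,0,0,-0.006,0.006],[-0.002,-0.051,0,0,-0.006,0.006]])

```text
clock: 4.15
tool_pos: [0.496, -0.2265, 0.0143]
orientation: [180.0, -0.1, -168.5]
force: [-0.6, 0.5, -0.5]
opening: 0.0006
gripper_force: 0.3
```

Run:
```python
from h import *
o=telemetry.get_obs(); print(o['clock'],o['tool_pos'],o['orientation'],C(o['tool_pos']),o['force'])
print(row(W(-.084,-.09,.015),down(-168.5)))
save('scene','scene2')
im=cv2.imread('pics/scene2.raw.png')[170:330,130:320]; cv2.imwrite('pics/scene2c.png',cv2.resize(im,None,fx=3.5,fy=3.5,interpolation=cv2.INTER_CUBIC))
```

```text
4.15 [ 0.49598082 -0.22645849  0.01430176] [ 1.79999045e+02 -6.02781533e-02 -1.68487001e+02] [-0.08469124  0.01268079] [-0.58336517  0.48266901 -0.51877121]
[-0.0007, -0.1027, -0.0007, 0.0, -0.0011, 0.0002]
```

View pics/scene2c.png

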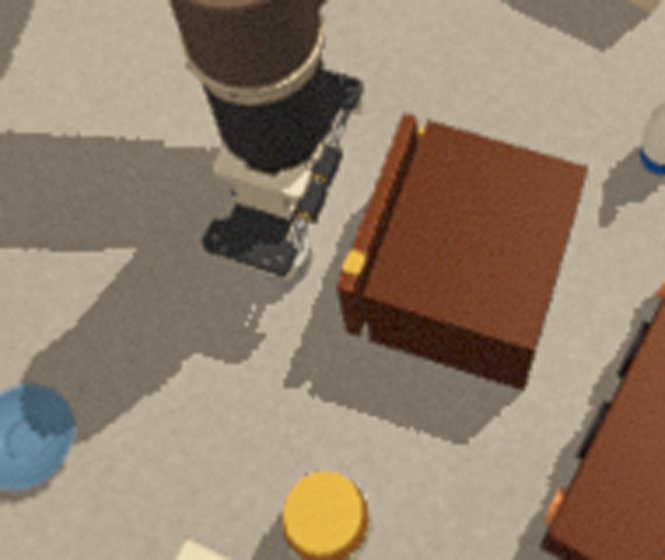

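The gripper body hides the tin, whose rim shows at about (300,255). The gap to the door is clear, and a small pad force suggests contact. I'll keep pushing gently.

>>> carry_out(rows=[[-0.001,-0.005,0,0,0,0],[-0.001,-0.01,0,0,0,0],[-0.001,-0.015,0,0,0,0],[-0.001,-0.02,0,0,0,0],[-0.001,-0.025,0,0,0,0],[-0.001,-0.03,0,0,0,0],[-0.001,-0.035,0,0,0,0],[-0.001,-0.04,0,0,0,0]])

```text
clock: 5.2
tool_pos: [0.5049, -0.2655, 0.0143]
orientation: [180.0, -0.1, -168.5]
force: [0.8, -0.1, 1.2]
opening: 0.0001
gripper_force: 0.3
```

>>> carry_out(rows=[[0,-0.005,0,0,0,0],[0,-0.01,0,0,0,0],[0,-0.015,0,0,0,0],[0,-0.02,0,0,0,0],[0,-0.025,0,0,0,0],[0,-0.03,0,0,0,0],[0,-0.035,0,0,0,0],[0,-0.04,0,0,0,0]])

```text
clock: 6.2
tool_pos: [0.5129, -0.3047, 0.0143]
orientation: [180.0, -0.1, -168.5]
force: [-1.2, 1.2, -0.5]
opening: 0.0006
gripper_force: 0.3
```

>>> carry_out(rows=[[0,-0.005,0,0,0,0],[0,-0.01,0,0,0,0],[0,-0.014,0,0,0,0],[0,-0.018,0,0,0,0],[0,-0.021,0,0,0,0],[0,-0.023,0,0,0,0],[0,-0.024,0,0,0,0],[0,-0.024,0,0,0,0]])

```text
clock: 7.2
tool_pos: [0.5177, -0.328, 0.0143]
orientation: [-180.0, -0.1, -168.5]
force: [0.8, -0.4, 0.6]
opening: 0.0008
gripper_force: 0.1
```

>>> carry_out(rows=[[0,0.01,0,0,0,0],[0,0.03,0,0,0,0],[0,0.03,-0.05,0,0,0],[0,0.03,-0.11,0,0,0],[0,0.03,-0.17,0,0,0],[0,0.03,-0.22,0,0,0],[0,0.03,-0.25,0,0,0],[0,0.03,-0.25,0,0,0]])

```text
clock: 8.2
tool_pos: [0.5128, -0.2976, 0.2673]
orientation: [-179.9, 0.2, -168.4]
force: [-0.2, 0.2, -0.8]
opening: 0.0006
gripper_force: 0.0
```

Run:
```python
from h import *
o=telemetry.get_obs(); print(o['clock'],o['tool_pos'],o['orientation'],C(o['tool_pos']),o['joint_pos'])
save('scene','scene3');save('side','side3')
f=lambda n:cv2.resize(cv2.imread(f'pics/{n}.raw.png'),None,fx=3.2,fy=3.2,interpolation=cv2.INTER_CUBIC)
a=f('scene3')[600:1000,416:816];b=f('side3')[550:950,750:1150]
cv2.imwrite('pics/both3.png',np.hstack([a,b]))
```

```text
8.2 [ 0.51283247 -0.29761328  0.26733287] [-179.8595638     0.21795632 -168.43710485] [-0.08236388 -0.06040522] [-1.12243483e+01  1.13468051e+01 -6.67425628e+00  4.74524155e-02
 -7.17236076e+01 -6.72278044e+01]
```

View pics/both3.png

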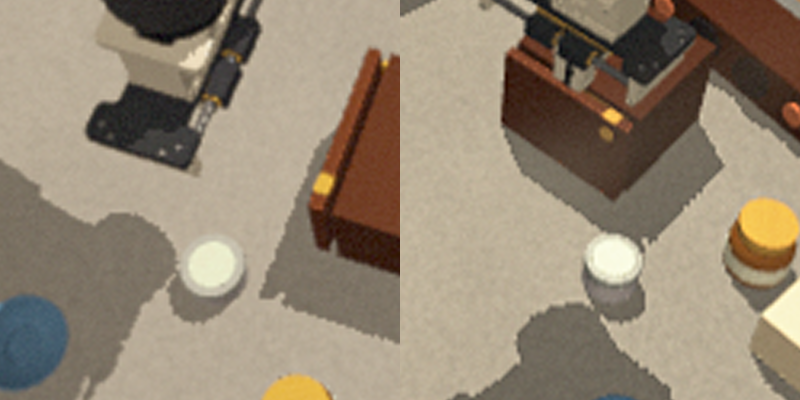

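```bash
cat >> h.py <<'E'
def press(th):
    t=np.radians(th); z=np.r_[np.sin(t)*ex,-np.cos(t)]; x=np.r_[-ey,0]; return np.c_[x,np.cross(z,x),z]
E
python3 - <<'E'
from h import *
a=onz('scene',(212+416)/3.2,(865)/3.2,.042); b=onz('side',(213+750)/3.2,(259+550)/3.2,.042); print(a,C(a),b,C(b))
A=press(25); P=W(-.09,-.06,.2)
T=tool(); print(row(P,A)); print(row(W(-.06,-.06,.099),A,mk(P,A)), A.round(2).tolist())
E
```

```text
[ 0.52944672 -0.37681268  0.042     ] [-0.08187298 -0.14132701] [ 0.52475783 -0.37997433  0.042     ] [-0.08709807 -0.14349038]
[0.0064, -0.0002, 0.064, 0.3432, -0.3423, -1.5429]
[-0.0, 0.0155, 0.1042, 0.0, 0.0, 0.0] [[0.2, -0.89, 0.41], [-0.98, -0.18, 0.08], [0.0, -0.42, -0.91]]
```

The tin's centre is at y ≈ -142 mm in the cupboard frame, which clears the cupboard's side by about 26 mm. It is still upright. Next I'll reorient for the press.

>>> carry_out(rows=[[0.006,0,0.02,0.343,-0.342,-1.543],[0.006,0,0.02,0.343,-0.342,-1.543],[0.006,0,0.02,0.343,-0.342,-1.543],[0.006,0,0.02,0.343,-0.342,-1.543],[0.006,0,0.02,0.343,-0.342,-1.543],[0.006,0,0.02,0.343,-0.342,-1.543],[0.006,0,0.02,0.343,-0.342,-1.543],[0.006,0,0.02,0.343,-0.342,-1.543]])

```text
clock: 9.3
tool_pos: [0.505, -0.2984, 0.2426]
orientation: [-156.6, 1.3, -84.7]
force: [-0.4, 0.3, -0.4]
opening: 0.0004
gripper_force: 0.0
```

Run:
```python
from h import *
o=telemetry.get_obs(); print(o['clock'],o['tool_pos'],o['joint_pos'],C(o['tool_pos']))
A=press(25);print(row(W(-.08,-.06,.2),A),row(W(-.08,-.06,.099),A))
```

```text
9.3 [ 0.50503339 -0.29844499  0.2425576 ] [-19.10561277   2.45323957 -18.63323841 -14.11425766 -48.74665802
  31.53280221] [-0.0901722  -0.05966534]
[0.0002, 0.0076, 0.0431, 0.0267, -0.0234, -0.1089] [0.0026, 0.0477, 0.1358, 0.0267, -0.0234, -0.1089]
```

>>> carry_out(rows=[[0,0.008,0.043,0.027,-0.023,-0.109],[0,0.008,0.043,0.027,-0.023,-0.109],[0.003,0.028,0.09,0.027,-0.023,-0.109],[0.003,0.04,0.118,0.027,-0.023,-0.109],[0.003,0.048,0.136,0.027,-0.023,-0.109],[0.003,0.048,0.136,0.027,-0.023,-0.109]])

```text
clock: 10.05
tool_pos: [0.5156, -0.298, 0.0996]
orientation: [-155.1, 0.1, -78.9]
force: [-0.3, -0.4, 0.4]
opening: 0.0005
gripper_force: 0.0
```

Run:
```python
from h import *
o=telemetry.get_obs(); print(o['clock'],o['tool_pos'],o['orientation'],C(o['tool_pos']),o['force'])
A=press(25)
for x in(-.03,-.02,-.01): print(row(W(x,-.06,.099),A))
save('side','side4')
im=cv2.imread('pics/side4.raw.png')[130:270,230:390]; cv2.imwrite('pics/side4c.png',cv2.resize(im,None,fx=4,fy=4,interpolation=cv2.INTER_CUBIC))
```

```text
10.05 [ 0.51555991 -0.29800554  0.09958687] [-1.55074823e+02  7.46983981e-02 -7.89025514e+01] [-0.07976939 -0.06133337] [-0.25327472 -0.40438212  0.35467721]
[-0.0017, -0.0449, 0.0215, 0.0013, -0.0018, -0.0069]
[-0.0018, -0.0539, 0.0257, 0.0013, -0.0018, -0.0069]
[-0.0018, -0.063, 0.0299, 0.0013, -0.0018, -0.0069]
```

View pics/side4c.png

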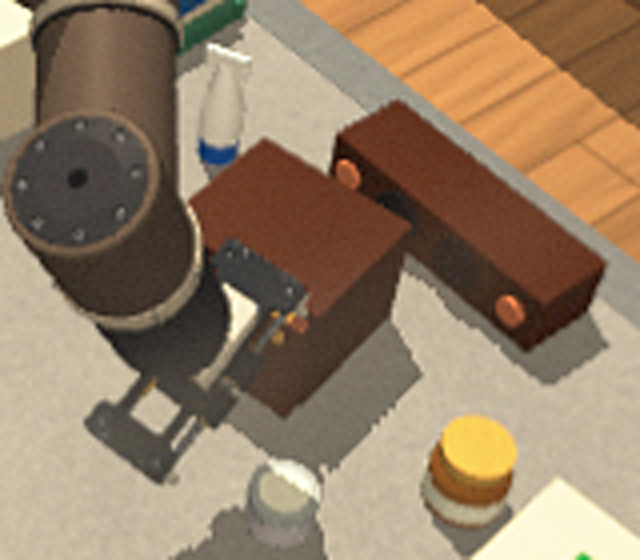

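The gripper is lined up with the dot, which shows at about (280,338), and the tin stands clear at (283,500). I'll advance in small steps, watching the force.

>>> carry_out(rows=[[-0.002,-0.02,0.009,0,0,-0.006],[-0.002,-0.036,0.017,0,0,-0.006],[-0.002,-0.045,0.021,0,0,-0.006],[-0.002,-0.047,0.022,0,0,-0.006],[-0.002,-0.049,0.023,0,0,-0.006],[-0.002,-0.05,0.0235,0,0,-0.006]])

```text
clock: 10.85
tool_pos: [0.5695, -0.2859, 0.1002]
orientation: [-155.0, -0.2, -78.6]
force: [0.6, -0.1, -1.0]
opening: 0.0
gripper_force: 0.0
```

>>> carry_out(rows=[[0,-0.0015,0.0007,0,0,0],[0,-0.003,0.0014,0,0,0],[0,-0.0045,0.0021,0,0,0]])

```text
clock: 11.22
tool_pos: [0.5747, -0.2849, 0.1003]
orientation: [-154.9, -0.2, -78.6]
force: [0.2, -0.5, 0.8]
opening: 0.0001
gripper_force: 0.0
```

>>> carry_out(rows=[[0,-0.001,0.0005,0,0,0],[0,-0.002,0.001,0,0,0]])

```text
clock: 11.48
tool_pos: [0.5769, -0.2844, 0.1002]
orientation: [-155.0, -0.2, -78.5]
force: [0.4, 0.4, -0.0]
opening: 0.0006
gripper_force: 0.0
```

>>> carry_out(rows=[[0,-0.001,0.0005,0,0,0],[0,-0.002,0.001,0,0,0]])

```text
clock: 11.72
tool_pos: [0.5791, -0.2839, 0.1002]
orientation: [-155.0, -0.2, -78.6]
force: [-0.7, 0.7, -0.0]
opening: 0.0006
gripper_force: 0.0
```

>>> carry_out(rows=[[0,-0.001,0.0005,0,0,0],[0,-0.002,0.001,0,0,0]])

```text
clock: 11.98
tool_pos: [0.5808, -0.2836, 0.1]
orientation: [-155.0, -0.2, -78.5]
force: [-4.5, -0.7, 3.5]
opening: 0.0009
gripper_force: 2.3
```

>>> carry_out(rows=[[0,-0.001,0.0005,0,0,0],[0,-0.002,0.001,0,0,0]])

```text
clock: 12.22
tool_pos: [0.583, -0.2833, 0.1]
orientation: [-155.0, -0.2, -78.6]
force: [-4.6, -1.9, 3.7]
opening: 0.0004
gripper_force: 2.5
```

>>> carry_out(rows=[[0,-0.001,0.0005,0,0,0],[0,-0.002,0.001,0,0,0]])

```text
clock: 12.48
tool_pos: [0.5856, -0.2829, 0.1]
orientation: [-155.0, -0.2, -78.6]
force: [-4.1, -2.9, 1.4]
opening: 0.0005
gripper_force: 2.2
```

>>> carry_out(rows=[[0,-0.001,0.0005,0,0,0]])

```text
clock: 12.6
tool_pos: [0.5868, -0.2827, 0.1001]
orientation: [-154.9, -0.2, -78.6]
force: [-4.2, -4.5, 1.9]
opening: 0.0005
gripper_force: 2.3
```

>>> carry_out(rows=[[0,0.02,-0.009,0,0,0],[0,0.055,-0.026,0,0,0],[0,0.095,-0.044,0,0,0],[0,0.135,-0.063,0,0,0],[0,0.165,-0.077,0,0,0],[0,0.18,-0.084,0,0,0],[0,0.18,-0.084,0,0,0],[0,0.18,-0.084,0,0,0]])

```text
clock: 13.6
tool_pos: [0.3927, -0.3219, 0.1]
orientation: [-154.9, -0.2, -78.6]
force: [0.5, 0.2, 0.6]
opening: 0.0004
gripper_force: 0.0
```

>>> carry_out(rows=[[0,0,-0.04,0,0,0],[0,0,-0.08,0,0,0],[0,0,-0.1,0,0,0],[0,0,-0.1,0,0,0],[0,0,-0.1,0,0,0],[0,0,-0.1,0,0,0],[0,0,-0.1,0,0,0],[0,0,-0.1,0,0,0]])

```text
clock: 14.6
tool_pos: [0.3505, -0.3298, 0.19]
orientation: [-155.0, -0.1, -78.5]
force: [0.3, -0.4, 0.1]
opening: 0.0002
gripper_force: 0.0
```

Run:
```python
from h import *
o=telemetry.get_obs(); print(o['clock'],o['tool_pos'],o['force'],o['qvel'].round(2))
save('scene','scene5')
```

```text
14.6 [ 0.3504775  -0.32983863  0.18997929] [ 0.26449589 -0.41716677  0.09565909] [-0.09 -0.26  0.02  0.07 -0.08 -0.03]
```

View pics/scene5.png

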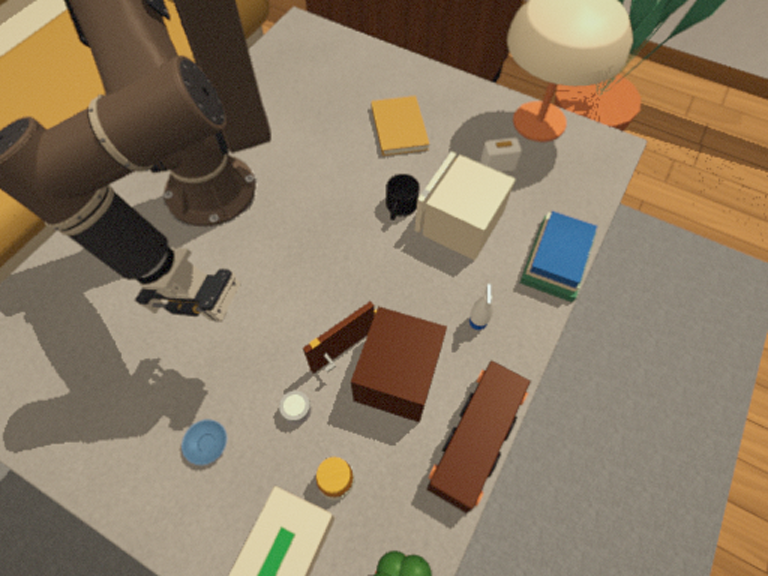

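The walnut door is ajar, with its free edge at (310,345). The tin stands clear at (294,405), the cream cupboard is shut, and everything else is where it started. I'll hand the job in.

```bash
python3 -c "
from h import *
print(workorder.close_job())"
```

```text
the job is handed in; nothing more can be done
None
```

I pushed the tin clear of the walnut cupboard and pressed its door so that it swung ajar; the cream cupboard and everything else looked undisturbed in the last picture, and I handed the job in at about 15 s (no verdict came back).

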